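# Push the spare probe module into the packed module rack

### The job

Take the long spare probe module with the tapered nose and push it, nose first, into the narrow gap in the middle of the packed row of modules, letting it nudge its neighbours apart. Push it gently fully home, until you feel it press the springy stop at the back of the rack, then let go; all five modules must stay upright in the rack, nothing may be rammed, and the bottle, jar and steel box are to be left alone.

Things in the scene. Friction and masses are not known exactly. Their poses are not given: they have to be found in the camera images.
- spare: Spare module, upright alone on the bench, left or right: blue plastic, 130 mm long (x), 28 thick (y), 70 tall, 0.17 to 0.35 kg. Its +x end is a nose: over the last 26 mm the thickness tapers from 28 to 8 mm. Its -x end is a flat grey panel with a socket. Origin: centre of its underside, 65 mm from nose tip and from panel; z up.
- rack: Fixed aluminium rack, open at the front (-x, towards the robot) and on top. Floor 6 mm thick, x -80 to +105 mm; side cheeks, inner faces at y = +-76 mm, 40 mm high, from x -45 to +85. A fixed back fence (front face x = +49 mm), open at |y| < 21 mm, stops the short modules. The row has 12 mm of slack for five. Origin: mid-row, on the underside of the floor; x points into the rack, y left, z up.
- rack_back (a point): Point on the rack floor where the stop could first be met (rack x = 55 mm). The stop bar with its springy rubber buffer (28 mm wide, 10 to 55 mm high), seen through the opening of the back fence, is clamped anywhere from 0 to 16 mm behind this point: its depth is not measured and must be felt.
- module_a: Blue module upright in the rack, the leftmost of the row (largest y in the rack's frame). Box 100 mm long (x), 28 thick (y), 70 tall, edges rounded 3 mm, 0.14 to 0.28 kg, loose: slides when pushed sideways. Origin: centre of its underside; x points into the rack, y left, z up.
- module_b: Blue module upright in the rack, second from left, the left neighbour of the gap; its rear end is 52 to 56 mm in front of the rack's origin; the gap between module_b and module_c is 11 to 19 mm wide. Box 100 mm long (x), 28 thick (y), 70 tall, edges rounded 3 mm, 0.14 to 0.28 kg, loose: slides when pushed sideways. Origin: centre of its underside; x points into the rack, y left, z up.
- module_c: Blue module upright in the rack, third from left, the right neighbour of the gap. Box 100 mm long (x), 28 thick (y), 70 tall, edges rounded 3 mm, 0.14 to 0.28 kg, loose: slides when pushed sideways. Origin: centre of its underside; x points into the rack, y left, z up.
- module_d: Blue module upright in the rack, the rightmost of the row. Box 100 mm long (x), 28 thick (y), 70 tall, edges rounded 3 mm, 0.14 to 0.28 kg, loose: slides when pushed sideways. Origin: centre of its underside; x points into the rack, y left, z up.
- buffer (a joint): How far the springy buffer on the stop bar is pressed in, in m: 0 = untouched, about 3 N per mm, 9 mm at most. It does not tell where the bar is. Pressed home means 1.5 mm or more, over 6 mm is ramming; friction in the row adds 1 to 8 N to the push felt (up to 16 N early on, before the nose nears rack_back). It springs out when let go.
- bottle: Bystander: glass bottle, 64 mm across, 150 mm tall, white cap, standing where the spare might have stood. Origin: centre of its underside.
- jar: Bystander: clear plastic jar, 60 mm across, 80 mm tall. Origin: centre of its underside.
- preamp: Bystander: steel box with black panel, 70 x 120 x 75 mm, with a 22 mm stub at its +y end. Origin: centre of its underside.
Mind the look-alikes: they are no part of the job. Leave any black look-alike of the module_b alone.

How it is judged:
On the way, in this order (a step that is already met when the one before it is completed fails the run):
1. the spare's nose is in the gap between module_b and module_c, 20 mm or more past their rear ends (y of module_b in the frame of spare above 0.015 m and y of module_c in the frame of spare below -0.015 m and x of spare in the frame of rack above -0.095 m and z of spare in the frame of rack below 0.03 m), for 0.1 s.
2. pressed home: the spare, between its neighbours, presses the buffer in by more than 1.5 mm (y of module_b in the frame of spare above 0.015 m and y of module_c in the frame of spare below -0.015 m and value of joint buffer above 0.0015 m and x of spare in the frame of rack above -0.013 m), for 0.1 s.
At the end, for the whole second after the job is handed in: The spare, pressed home once against the buffer, stands on the rack floor between module_b and module_c, at most 16 mm short of the rack origin, upright (0.06 rad), square (0.1 rad); the other four stand upright (0.1 rad) on the floor, none over 20 mm out; all at rest (y of module_b in the frame of spare above 0.015 m and y of module_c in the frame of spare below -0.015 m and x of spare in the frame of rack above -0.016 m and z of spare in the frame of rack between 0.003 and 0.009 m and angle between spare's own z axis and vertical below 0.06 rad and angle between the x axis of spare and the x axis of rack, either way round below 0.1 rad and linear speed of each of spare, module_a, module_b, module_c, module_d below 0.01 m/s and angle between each of module_a, module_b, module_c, module_d's own z axis and vertical below 0.1 rad and z of each of module_a, module_b, module_c, module_d in the frame of rack below 0.012 m and x of each of module_a, module_b, module_c, module_d in the frame of rack above -0.025 m); the robot touches nothing.
It fails at once if the buffer is pressed in by more than 6 mm (about 18 N) (value of joint buffer above 0.006 m).
It fails at once if the spare is pressed against the rack with more than 35 N (contact force between spare and rack above 35 N).
It fails at once if the spare presses a neighbour with more than 18 N (contact force between spare and module_b above 18 N or contact force between spare and module_c above 18 N).
It fails at once if a module of the row is tipped by more than 0.3 rad (angle between any of module_a, module_b, module_c, module_d's own z axis and vertical above 0.3 rad).
It fails at once if the bottle, jar or steel box is moved by more than 20 mm (distance of any of bottle, jar, preamp from where it was at the start of the episode above 0.02 m).
It also fails if it takes over 67 s, if anything falls off the work surface, if the arm or the gripper's body presses on something with over 40 N, if the wrist force passes 120 N, or if a joint passes its speed limit or range.

### The arm

A 6-joint arm with a two-finger parallel gripper is mounted at the origin on the work surface. World frame = base frame: x ahead of the robot, y to its left, z up, the work surface at z = 0. Lengths are in m, angles in rad, forces in N, time in s.
With the tool pointing down it reaches from about 0.35 to 0.95 m from the base axis. Payload 17.4 kg.
Tool frame: the origin (TCP) lies between the finger pads; the fingertips stand 25 mm ahead of it and the grasp point (between the pads) lies 6 mm ahead of it; z points along the fingers, y is the line along which they close (so a half turn about z gives the same grasp; the last joint's range is limited). The gripper opens to 93 mm and grips with 3 to 60 N. Pads are 15 mm wide; open, the fingers measure 128 mm over their backs; the gripper's body (75 mm by 188 mm) begins 65 mm behind the grasp point.
Start: joints at [1.098, 0.116, 1.442, -0, 1.584, -0.038], TCP at [0.284, 0.612, 0.244] pointing down, gripper open.
Joint ranges: [-2.83, 2.83], [-0.83, 2.19], [0.07, 2.5], [-1.14, 4.28], [0.01, 3], [-2.97, 2.97]. Speed limits (rad/s): [1.89, 1.89, 2.22, 3.14, 3.14, 3.14].

### API

Orientations are given as [roll, pitch, yaw] about the fixed x, y, z axes, in that order (R = Rz(yaw) Ry(pitch) Rx(roll)).
In Python, from cell import sense, snapshot, camera_params, arm gives the robot as it stands.
- The arm moves only by the tool move_arm, never from a script. Its argument "deltas" is one flat list of numbers, 7 for each row, row after row: the opening, from 0 (shut) to 1 (fully open), then the shift along the tool's x, y, z in cm, then the turn, a rotation vector about the tool's x, y, z in degrees. In form: [claw, tx, ty, tz, rx, ry, rz, claw, tx, ty, tz, rx, ry, rz, ...]. A call has 1 to 20 rows; each row shifts and turns the commanded pose from where the row before left it, along the tool's axes as they then stand; what a row does not reach is not made up. A row lasts 1/10 s, in which the tool goes at most 50 mm and 8.59 degrees, less where a joint would pass 70% of its speed; a pose out of reach is approached as far as the arm can. A call with a gripper value outside its range is refused whole. The fingers move at their own pace and stop on an object; "grip_force" is the grip in N (left out, the last holds). Time passes only in rows, so rows that do not move let the fingers close. It gives the time, the measured TCP pose, the force, the opening and the grip force at its end, in the units of the state.
- sense(): the state, without advancing time (a new reading comes with each control period).
- snapshot(name): name is "scene" or "top" or "wrist"; returns (picture, depth): 400x640x3 uint8, blue, green, red; 400x640 float32, m along the optical axis (not along the pixel's ray), 0 where there is no reading.
- camera_params(name): a dict with "fovy" (degrees; the focal length in pixels is half the picture's height over the tangent of half this angle, whatever the lens; pixels are square), "cx", "cy" (the principal point, pixels), "world_to_cam" (4x4, takes a point from world to camera coordinates). Camera axes: x right, y down, z forward; pixel columns grow to the right and rows downward; lengths in m; the calibration is good to about 2 mm. A picture is of the moment at which its call begins: read the wrist's pose just before it. camera_params takes no time and is no camera call; for the wrist camera it gives the pose at the moment of the call.
- arm.sign_off(): hands the job in; it is judged then, once.
The state is a dict: "t": time; "joints": joint angles; "joint_velocities": joint speeds; "joint_efforts": joint torques, N m; "eef_pos": TCP position; "tool_rot": TCP orientation; "force": force on the tool from outside, world axes, zero at the start; "wrist_torque": the same for the moment, N m; "width": opening from 0.0 (shut) to 1.0 (fully open); "grip_force": force on a finger pad.
Only numpy, scipy, OpenCV 4.12 (cv2) and the standard library are available. Lean on these libraries where they do the work, as an engineer would, in place of code of your own. Each camera call takes 0.05 s, during which the arm holds its last target. There are 200 camera calls.

## Working session

There is one attempt and no reset: what is moved stays moved. The work goes in short steps, Python scripts to look and compute and a tool call to move; the robot and the scene stay as the last step left them, time stands still between calls to the robot, and variables do not carry over. Pictures are saved under pics/ and viewed, at most 10 in all, crops included, and the job is handed in when it is done.

Besides the shell and the picture viewer there is one more tool, called after ">>>" as name(argument=value, ...) on one line, values as JSON. move_arm: Moves the arm, as the interface text tells. Its arguments: {"type":"object","properties":{"deltas":{"type":"array"},"grip_force":{"type":"number"}},"required":["deltas"]}

```bash
mkdir -p pics; cat > h.py <<'E'
import numpy as np, cv2
from cell import sense, snapshot, camera_params, arm
def cloud(name):
    p=camera_params(name); im,d=snapshot(name)
    f=200/np.tan(np.radians(p["fovy"])/2)
    v,u=np.mgrid[0:400,0:640]
    P=np.stack([(u-p["cx"])/f*d,(v-p["cy"])/f*d,d],-1)
    T=np.linalg.inv(p["world_to_cam"])
    W=P@T[:3,:3].T+T[:3,3]
    W[d==0]=np.nan
    return im,d,W
E
python3 - <<'E'
from h import *
for n in("scene","top"):
    im,d,W=cloud(n); cv2.imwrite(f"pics/{n}0.png",im); np.savez(f"{n}0.npz",im=im,W=W)
    print(n,camera_params(n),(d>0).mean())
print(sense())
E
```

```text
scene {'fovy': 44.456469179299184, 'cx': 323.88151651141544, 'cy': 202.65560209373334, 'world_to_cam': array([[-7.89966873e-01,  6.13149208e-01,  6.22890730e-04,
         4.41595810e-01],
       [ 4.53560726e-01,  5.85039864e-01, -6.72317652e-01,
        -2.28333329e-01],
       [-4.12595451e-01, -5.30826154e-01, -7.40262513e-01,
         1.61190701e+00],
       [ 0.00000000e+00,  0.00000000e+00,  0.00000000e+00,
         1.00000000e+00]])} 0.996140625
top {'fovy': 50.77747358536645, 'cx': 324.2288609795456, 'cy': 204.9328528207248, 'world_to_cam': array([[ 2.60530981e-03, -9.99996367e-01, -6.91744690e-04,
         1.54076483e-02],
       [-9.96700653e-01, -2.54060506e-03, -8.11255411e-02,
         5.83431963e-01],
       [ 8.11234889e-02,  9.00819553e-04, -9.96703651e-01,
         1.10396987e+00],
       [ 0.00000000e+00,  0.00000000e+00,  0.00000000e+00,
         1.00000000e+00]])} 0.9959296875
{'t': 0.1, 'joints': array([ 1.09822316e+00,  1.16422665e-01,  1.44218542e+00,  5.56356965e-06,
        1.58400789e+00, -3.78092967e-02]), 'joint_velocities': array([-6.00717875e-04,  4.82233140e-04, -1.54666925e-03,  4.09869499e-04,
        8.64957962e-04,  9.36199506e-05]), 'joint_efforts': array([ 2.30495287e-03, -7.22889733e+01, -6.23866367e+01,  7.81235215e-02,
        2.26405263e-02, -3.97423628e-05]), 'eef_pos': array([0.28424829, 0.61205868, 0.24299745]), 'tool_rot': array([-3.14057028e+00, -4.42409356e-05,  2.70682883e+00]), 'force': array([ 0.48516342, -0.23677746, -0.46460834]), 'wrist_torque': array([ 0.02042666, -0.02698394,  0.03640201]), 'grip_force': 0.0, 'width': 0.9998750364753962}
```

View pics/top0.png

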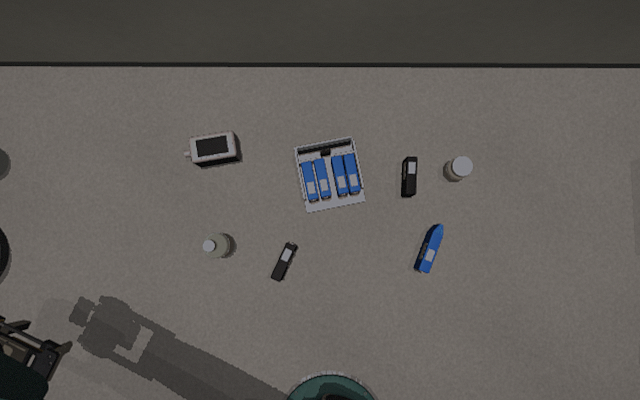

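View pics/scene0.png

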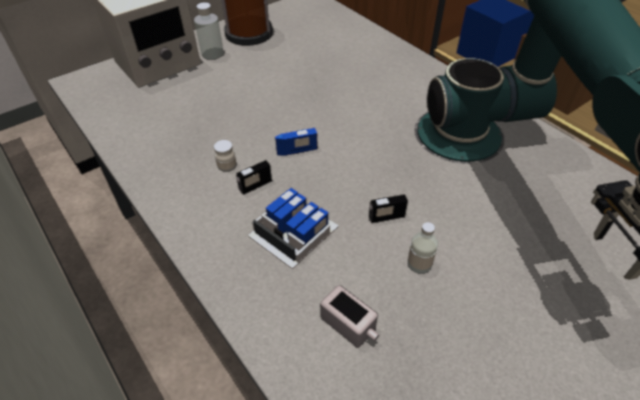

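The spare candidates in the top view are the blue tapered piece at (430,248) and the black boxes at (284,262) and (409,176). Only the first is blue with a tapered nose (pointing up, +x). The rack with four blue modules is at about (330,175), with the gap at (332,178). I'll confirm with a crop and measure.

```bash
cat >> h.py <<'E'
def blue(im):
    h=cv2.cvtColor(im,cv2.COLOR_BGR2HSV)
    return (h[...,0]>100)&(h[...,0]<130)&(h[...,1]>120)&(h[...,2]>50)
E
python3 - <<'E'
from h import *
z=np.load("top0.npz"); im,W=z["im"],z["W"]
a=cv2.resize(im[125:215,285:375],(450,450),interpolation=2); b=cv2.resize(im[205:295,385:475],(450,450)[:2],interpolation=2)
cv2.imwrite("pics/crop0.png",cv2.resize(np.hstack([a,b]),(800,400)))
m=blue(im)
n,l,s,c=cv2.connectedComponentsWithStats(m.astype(np.uint8))
for i in range(1,n):
    if s[i,4]>60:
        P=W[l==i]; print(s[i],c[i].round(1),"z",np.percentile(P[:,2],[5,50,95]).round(3))
def top(u0,u1,v0,v1,zl,zh,nm):
    R=W[v0:v1,u0:u1].reshape(-1,3); R=R[(R[:,2]>zl)&(R[:,2]<zh)]
    r=cv2.minAreaRect((R[:,:2]*1000).astype(np.float32)); print(nm,len(R),r, R.mean(0).round(4))
top(400,460,210,290,.06,.08,"spare")
for zl,zh in((.06,.09),(.03,.055),(.002,.012)): top(285,375,125,220,zl,zh,f"rack{zl}")
E
```

```text
[331 153  30  42 650] [345.  171.1] z [nan nan nan]
[313 158  18  40 301] [321.3 175.2] z [nan nan nan]
[301 161  17  39 292] [308.7 177.6] z [nan nan nan]
[418 224  25  49 433] [431.5 247.7] z [0.065 0.069 0.073]
spare 575 ((471.4781799316406, -258.2524108886719), (29.445419311523438, 132.42758178710938), 67.89250183105469) [ 0.4692 -0.2563  0.0693]
rack0.06 1787 ((673.15673828125, 5.8895721435546875), (145.8100128173828, 141.67063903808594), 11.413509368896484) [6.546e-01 3.000e-04 7.530e-02]
rack0.03 539 ((674.9644775390625, 4.3914642333984375), (147.23167419433594, 165.09791564941406), 10.772222518920898) [0.694  0.0041 0.0429]
rack0.002 2267 ((676.9979858398438, 2.6400527954101562), (260.65093994140625, 245.9853057861328), 0.12460567057132721) [0.6678 0.0043 0.0051]
```

View pics/crop0.png

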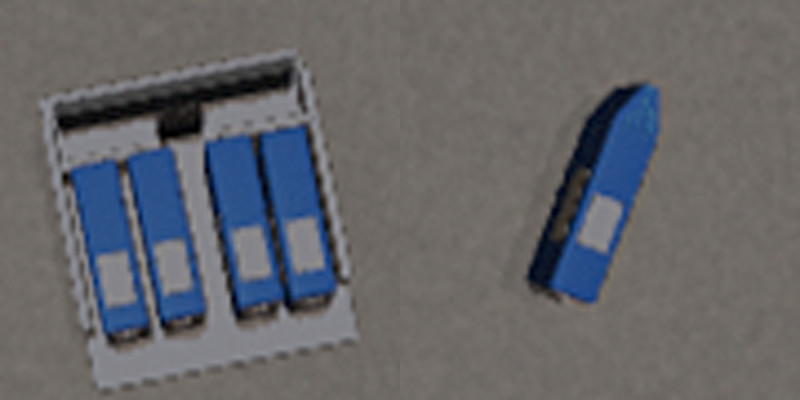

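The crop confirms it. The left half shows the rack with four blue modules and the gap. The right half shows the blue spare with its nose up-right and panel bottom-left. I'll move over the rack for a near look.

>>> move_arm(deltas=[1, -3.4, -2.64, -0.7, 0, 0, 0, 1, -3.4, -2.64, -0.7, 0, 0, 0, 1, -3.4, -2.64, -0.7, 0, 0, 0, 1, -3.4, -2.64, -0.7, 0, 0, 0, 1, -3.4, -2.64, -0.7, 0, 0, 0, 1, -3.4, -2.64, -0.7, 0, 0, 0, 1, -3.4, -2.64, -0.7, 0, 0, 0, 1, -3.4, -2.64, -0.7, 0, 0, 0, 1, -3.4, -2.64, -0.7, 0, 0, 0, 1, -3.4, -2.64, -0.7, 0, 0, 0, 1, -3.4, -2.64, -0.7, 0, 0, 0, 1, -3.4, -2.64, -0.7, 0, 0, 0, 1, -3.4, -2.64, -0.7, 0, 0, 0, 1, -3.4, -2.64, -0.7, 0, 0, 0, 1, -3.4, -2.64, -0.7, 0, 0, 0, 1, -3.4, -2.64, -0.7, 0, 0, 0, 1, 0, 0, 0, 0, 0, 0, 1, 0, 0, 0, 0, 0, 0], grip_force=50)

```text
t: 1.9
eef_pos: [0.6, -0.0007, 0.355]
tool_rot: [-3.141, -0.001, 2.705]
force: [0.1, 0.4, 0.7]
width: 1.001
grip_force: 0.0
```

```bash
python3 - <<'E'
from h import *
im,d,W=cloud("wrist"); cv2.imwrite("pics/w1.png",im); np.savez("w1.npz",im=im,W=W)
T=np.linalg.inv(camera_params("wrist")["world_to_cam"]); print(T.round(3)); s=sense(); print(s["t"],s["eef_pos"],s["tool_rot"])
for v,u in((100,100),(100,540),(300,100),(300,540),(200,320)): print(v,u,W[v,u].round(3))
E
```

```text
[[ 0.422  0.875  0.237  0.534]
 [ 0.907 -0.407 -0.111  0.031]
 [-0.001  0.262 -0.965  0.496]
 [ 0.     0.     0.     1.   ]]
1.95 [5.99637446e-01 1.09762684e-04 3.55195124e-01] [-3.14148900e+00 -8.12147368e-04  2.70639395e+00]
100 100 [ 0.344 -0.289  0.001]
100 540 [ 0.657  0.383 -0.001]
300 100 [ 0.549 -0.034  0.439]
300 540 [0.593 0.061 0.439]
200 320 [ 0.639 -0.018  0.077]
```

View pics/w1.png

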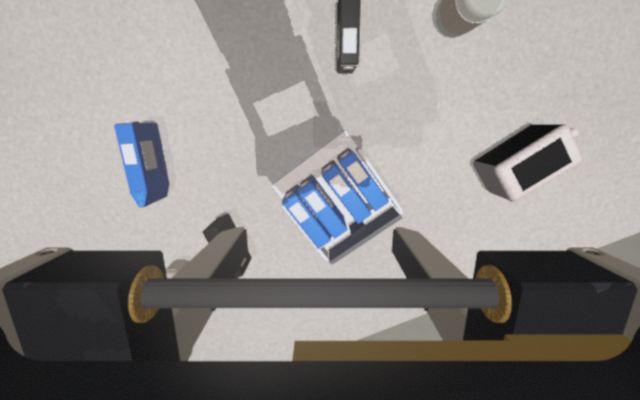

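The wrist view shows the spare at (138,162), nose down in the image, the rack with its gap at (338,195), and the black look-alikes at (347,35) and (220,230). I'll measure both from this view.

```bash
python3 - <<'E'
from h import *
z=np.load("w1.npz"); im,W=z["im"],z["W"]
def rect(m,nm):
    R=W[m]; r=cv2.minAreaRect((R[:,:2]*1000).astype(np.float32)); print(nm,len(R),np.round(r[0],1),np.round(r[1],1),round(r[2],2),R[:,2].mean().round(4)); return R
m=np.zeros((400,640),bool); m[115:212,105:180]=1
Z=W[...,2]
S=rect(m&(Z>.064)&(Z<.076),"spare")
# side edges of body: PCA-based on back part
m[:]=0; m[125:265,265:410]=1; m[240:,:300]=0
t=m&(Z>.070)&(Z<.084)
R=rect(t,"mods")
th=np.radians(11.)
yy=-np.sin(th)*W[...,0]+np.cos(th)*W[...,1]; xx=np.cos(th)*W[...,0]+np.sin(th)*W[...,1]
n,l,s,c=cv2.connectedComponentsWithStats((t).astype(np.uint8))
print(s[:, 4],c)
h,e=np.histogram(yy[t],np.arange(-.2,-.03,.003)); print([(round(float(b)*1000),int(a)) for a,b in zip(h,e) if a or 1 and -.22<b<.0][:60])
F=rect(m&(Z>.003)&(Z<.010)&(W[...,0]<.63),"floor front")
C=rect(m&(Z>.036)&(Z<.052),"cheeks")
for nm,mm in(("mods",t),("cheek",m&(Z>.036)&(Z<.052)),("floor",m&(Z>.004)&(Z<.009))):
    print(nm,"x",np.percentile(xx[mm],[1,5,95,99]).round(4),"y",np.percentile(yy[mm],[1,5,95,99]).round(4))
v=im[125:265,265:410]; cv2.imwrite("pics/w1c.png",cv2.resize(v,None,fx=4,fy=4,interpolation=2))
np.save("t.npy",t)
E
```

```text
spare 1603 [ 470.2 -257.6] [ 30.2 130.7] 67.23 0.0699
mods 4407 [652.8   1.7] [102.6 139.8] 10.46 0.0759
[251593   1153   1119   2135] [[319.22690218 199.48604293]
 [363.39982654 180.58282741]
 [345.98391421 193.47899911]
 [314.09367681 214.51662763]]
[(-200, 0), (-197, 0), (-194, 32), (-191, 103), (-188, 105), (-185, 115), (-182, 111), (-179, 110), (-176, 115), (-173, 110), (-170, 113), (-167, 140), (-164, 5), (-161, 88), (-158, 113), (-155, 116), (-152, 113), (-149, 118), (-146, 113), (-143, 115), (-140, 121), (-137, 125), (-134, 54), (-131, 0), (-128, 0), (-125, 0), (-122, 0), (-119, 0), (-116, 87), (-113, 116), (-110, 120), (-107, 118), (-104, 121), (-101, 121), (-98, 124), (-95, 121), (-92, 124), (-89, 67), (-86, 0), (-83, 76), (-80, 122), (-77, 125), (-74, 124), (-71, 125), (-68, 123), (-65, 127), (-62, 128), (-59, 123), (-56, 80), (-53, 0), (-50, 0), (-47, 0), (-44, 0), (-41, 0), (-38, 0), (-35, 0)]
floor front 1604 [592.4   3.6] [193.  76.] 85.99 0.006
cheeks 1027 [669.9   4.2] [143.4 164.2] 11.54 0.0426
mods x [0.5913 0.5948 0.685  0.6896] y [-0.1906 -0.1855 -0.0594 -0.0551]
cheek x [0.5884 0.5916 0.7268 0.7275] y [-0.2051 -0.204  -0.0428 -0.0418]
floor x [0.5658 0.5676 0.7246 0.7296] y [-0.2034 -0.1941 -0.0485 -0.0442]
```

View pics/w1c.png

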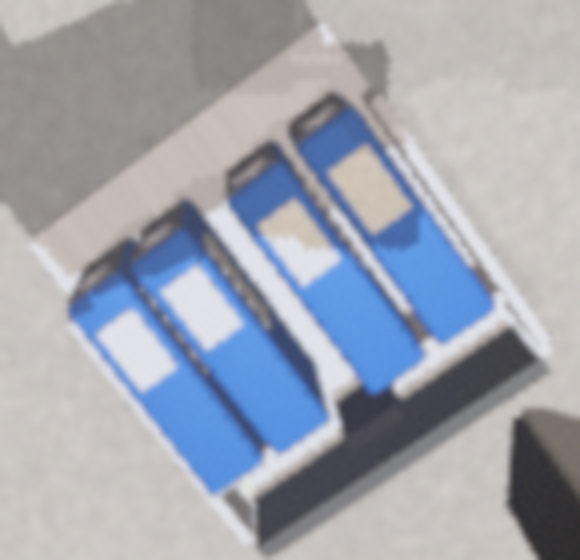

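Rack yaw is about 11.2°, and its origin in the 11°-rotated frame is about (0.6445, -0.124). The spare is centred at (0.4705, -0.258) with yaw -22.5°. I'll grasp 38 mm behind its centre.

>>> move_arm(deltas=[1, 0.735, -3.6, 1.5, 0, 0, -2.4, 1, 0.735, -3.6, 1.5, 0, 0, 0, 1, 0.735, -3.6, 1.5, 0, 0, 0, 1, 0.735, -3.6, 1.5, 0, 0, 0, 1, 0.735, -3.6, 1.5, 0, 0, 0, 1, 0.735, -3.6, 1.5, 0, 0, 0, 1, 0.735, -3.6, 1.5, 0, 0, 0, 1, 0.735, -3.6, 1.5, 0, 0, 0, 1, 0, 0, 0, 0, 0, 0, 1, 0, 0, 4, 0, 0, 0, 1, 0, 0, 4, 0, 0, 0, 1, 0, 0, 3, 0, 0, 0, 1, 0, 0, 0, 0, 0, 0, 1, 0, 0, 0, 0, 0, 0])

```text
t: 3.35
eef_pos: [0.4345, -0.2419, 0.1268]
tool_rot: [3.142, 0.0, 2.75]
force: [0.1, -0.6, 1.2]
width: 1.001
grip_force: 0.0
```

```bash
python3 - <<'E'
from h import *
z=np.load("w1.npz"); im,W=z["im"],z["W"]; t=np.load("t.npy")
# side-edge yaw of each module group from wrist cloud, bin along x'
th=np.radians(11.2); c,s=np.cos(th),np.sin(th)
P=W[t]; x=c*P[:,0]+s*P[:,1]; y=-s*P[:,0]+c*P[:,1]
for nm,lo,hi in(("a",-.086,-.05),("b",-.118,-.086),("cd",-.2,-.130)):
    g=(y>lo)&(y<hi)
    for q in(2,98):
        xs=[];ys=[]
        for b in np.arange(.598,.684,.006):
            k=g&(x>=b)&(x<b+.006); xs.append(b+.003); ys.append(np.percentile(y[k],q))
        p=np.polyfit(xs,ys,1); print(nm,q,"slope deg",np.degrees(p[0]).round(2),"y mid",np.polyval(p,.64).round(4))
im,d,W=cloud("wrist"); cv2.imwrite("pics/w2.png",im); Z=W[...,2]
m=blue(im)&(Z>.06)&(Z<.08); R=W[m]; r=cv2.minAreaRect((R[:,:2]*1000).astype(np.float32)); print(len(R),r); s=sense();print(s["eef_pos"],s["tool_rot"])
E
```

```text
a 2 slope deg 0.65 y mid -0.0834
a 98 slope deg 0.68 y mid -0.057
b 2 slope deg 0.8 y mid -0.1168
b 98 slope deg 0.68 y mid -0.0903
cd 2 slope deg -0.1 y mid -0.1927
cd 98 slope deg 0.53 y mid -0.1361
2684 ((470.2939453125, -258.19903564453125), (26.381511688232422, 128.7863311767578), 68.14955139160156)
[ 0.43481676 -0.24234536  0.12764016] [-3.14132721e+00  1.95544126e-03  2.74972306e+00]
```

View pics/w2.png

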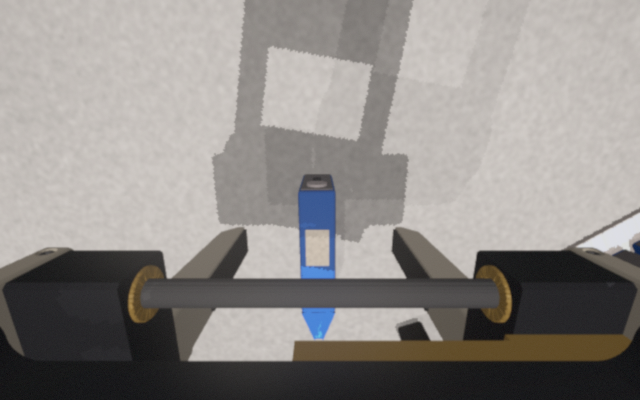

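The spare sits at (317,235), centred between the fingers. I'll go down, grip and lift a little.

>>> move_arm(deltas=[1, 0, 0, 3, 0, 0, 0, 1, 0, 0, 3, 0, 0, 0, 1, 0, 0, 1.6, 0, 0, 0, 1, 0, 0, 0, 0, 0, 0, 0, 0, 0, 0, 0, 0, 0, 0, 0, 0, 0, 0, 0, 0, 0, 0, 0, 0, 0, 0, 0, 0, 0, 0, 0, 0, 0, 0, 0, 0, 0, 0, 0, 0, 0, 0, 0, 0, 0, 0, 0, 0, 0, 0, 0, 0, 0, 0, 0], grip_force=50)

```text
t: 4.5
eef_pos: [0.4339, -0.2427, 0.0497]
tool_rot: [-3.142, -0.0, 2.749]
force: [-0.6, 0.3, -0.1]
width: 0.448
grip_force: 0.0
```

>>> move_arm(deltas=[0, 0, 0, 0, 0, 0, 0, 0, 0, 0, 0, 0, 0, 0, 0, 0, 0, 0, 0, 0, 0, 0, 0, 0, 0, 0, 0, 0, 0, 0, 0, 0, 0, 0, 0, 0, 0, -1, 0, 0, 0, 0, 0, 0, -2, 0, 0, 0, 0, 0, 0, -2, 0, 0, 0, 0, 0, 0, 0, 0, 0, 0])

```text
schema error: expected a multiple of 7 numbers
```

```bash
python3 - <<'E'
from h import *
s=sense(); print(s)
im,d,W=cloud("top"); Z=W[...,2]
m=np.zeros(d.shape,bool); m[190:300,390:470]=1
m&=blue(im); R=W[m]; print(len(R), np.nanpercentile(R[:,2],[5,50,95]))
x=R@[.924,-.383,0]; ok=R[:,2]>np.nanmedian(R[:,2])-.012
print("pitch deg",np.degrees(np.polyfit(x[ok],R[ok,2],1)[0])); print(cv2.minAreaRect((R[ok,:2]*1000).astype(np.float32)))
E
```

```text
{'t': 4.5, 'joints': array([-5.61279129e-01, -1.53351171e-01,  2.03082856e+00, -1.57679741e-05,
        1.26413381e+00, -1.73908954e+00]), 'joint_velocities': array([-0.00089735,  0.00139505,  0.00218646,  0.00129448, -0.00189908,
        0.00074561]), 'joint_efforts': array([ 4.72073851e-03, -4.39095998e+01, -5.68242395e+01, -2.65702960e-02,
        7.81290606e-02,  3.75127001e-04]), 'eef_pos': array([ 0.43394443, -0.24271868,  0.04968013]), 'tool_rot': array([-3.14158094e+00, -2.08085114e-05,  2.74861150e+00]), 'force': array([-0.5666155 ,  0.33962376, -0.05155054]), 'wrist_torque': array([-0.02260847,  0.00712514,  0.01556965]), 'grip_force': 0.0, 'width': 0.4481180640875422}
64 [0.06632057 0.07016021 0.31611035]
pitch deg -248.7738808972015
((509.0408630371094, -239.47039794921875), (24.14443588256836, 96.91216278076172), 15.045817375183105)
```

>>> move_arm(deltas=[0, 0, 0, 0, 0, 0, 0, 0, 0, 0, 0, 0, 0, 0, 0, 0, 0, 0, 0, 0, 0, 0, 0, 0, 0, 0, 0, 0, 0, 0, 0, 0, 0, 0, 0, 0, 0, -1, 0, 0, 0, 0, 0, 0, -2, 0, 0, 0, 0, 0, 0, -2, 0, 0, 0, 0, 0, 0, 0, 0, 0, 0, 0])

```text
t: 5.45
eef_pos: [0.4139, -0.2908, 0.0496]
tool_rot: [-3.141, -0.0, 2.747]
force: [0.4, -2.3, 0.2]
width: 0.297
grip_force: 50.0
```

```bash
python3 - <<'E'
from h import *
s=sense(); print(s)
im,d,W=cloud("scene"); cv2.imwrite("pics/s2.png",cv2.resize(im[80:260,180:420],None,fx=3,fy=3,interpolation=2)); 
E
```

```text
{'t': 5.45, 'joints': array([-6.62490651e-01, -1.32967579e-01,  2.01292432e+00, -6.33630789e-04,
        1.26153498e+00, -1.83858043e+00]), 'joint_velocities': array([ 0.03416654, -0.00786448,  0.00707153,  0.00759544,  0.00254301,
        0.04779014]), 'joint_efforts': array([ -0.7995137 , -44.77266669, -56.6490984 ,   0.36544972,
         0.1538096 ,  -0.89666387]), 'eef_pos': array([ 0.41391874, -0.29077037,  0.04961259]), 'tool_rot': array([-3.14098388e+00, -6.24229794e-05,  2.74707890e+00]), 'force': array([ 0.38351781, -2.31850356,  0.16793059]), 'wrist_torque': array([-0.17090347,  0.13913351, -0.04505973]), 'grip_force': 49.99989867210388, 'width': 0.2971387929786112}
```

View pics/s2.png

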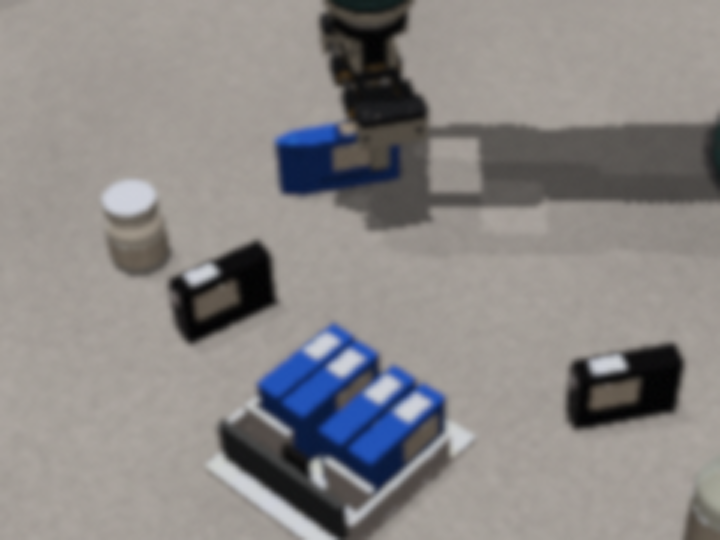

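The rows I wrote were off by one column, so the spare slid 5 cm sideways while gripped and nothing else was touched. The picture shows it upright in the fingers at (340,160). Now I lift it.

>>> move_arm(deltas=[0, 0, 0, -1, 0, 0, 0, 0, 0, 0, -1, 0, 0, 0, 0, 0, 0, -1, 0, 0, 0, 0, 0, 0, 0, 0, 0, 0, 0, 0, 0, 0, 0, 0, 0])

```text
t: 6.0
eef_pos: [0.415, -0.2887, 0.08]
tool_rot: [-3.141, 0.001, 2.749]
force: [-0.4, -0.0, -1.8]
width: 0.295
grip_force: 50.0
```

```bash
python3 - <<'E'
from h import *
s=sense(); print(s["eef_pos"],s["tool_rot"],s["force"],s["wrist_torque"],s["width"])
im,d,W=cloud("wrist"); Z=W[...,2]
m=blue(im)&(Z>.03)&(Z<.2); m[:,:250]=0; m[:,400:]=0
R=W[m]; y=s["tool_rot"][2]; u=-np.array([np.cos(y),np.sin(y)]); v=np.array([-u[1],u[0]])
x=(R[:,:2]-s["eef_pos"][:2])@u; w=(R[:,:2]-s["eef_pos"][:2])@v
print(len(R),x.min(),x.max(),w.min(),w.max())
for a in np.arange(-.03,.1,.01):
    k=(x>a)&(x<a+.01)
    if k.sum()>5: print(a.round(3),k.sum(),np.median(R[k,2]).round(4),np.median(w[k]).round(4),(w[k].max()-w[k].min()).round(4))
E
```

```text
[ 0.4150292  -0.2887246   0.08003236] [-3.14142525e+00  7.36658739e-04  2.74913457e+00] [-0.39602245 -0.04154478 -1.79681091] [ 0.000954    0.10431031 -0.03041438] 0.29526008011592436
3305 -0.03153189487645379 0.036152642873240375 -0.013650776829167093 0.014270790865963705
-0.03 677 0.1002 0.0005 0.0269
-0.02 1114 0.1005 0.0001 0.0275
-0.01 1023 0.1004 0.0005 0.0279
0.01 79 0.1006 0.0101 0.0259
0.02 229 0.1005 -0.0096 0.0263
0.03 130 0.1005 0.0 0.0261
```

>>> move_arm(deltas=[0, 0, 0, 0, 0, 0, -6.84, 0, 0, 0, 0, 0, 0, -6.84, 0, 0, 0, 0, 0, 0, -6.84, 0, 0, 0, 0, 0, 0, -6.84, 0, 0, 0, 0, 0, 0, -6.84, 0, -1.65, 3.35, 0, 0, 0, 0, 0, -1.65, 3.35, 0, 0, 0, 0, 0, -1.65, 3.35, 0, 0, 0, 0, 0, -1.65, 3.35, 0, 0, 0, 0, 0, -1.65, 3.35, 0, 0, 0, 0, 0, -1.65, 3.35, 0, 0, 0, 0, 0, -1.65, 3.35, 0, 0, 0, 0, 0, 0, 0, 0, 0, 0, 0, 0, 0, 0, 0, 0, 0, 0, 0, 0, 0, 0, 0, 0, 0])

```text
t: 7.55
eef_pos: [0.4802, -0.0363, 0.0793]
tool_rot: [-3.142, -0.001, -2.938]
force: [0.3, 0.3, -1.4]
width: 0.296
grip_force: 50.0
```

```bash
cat >> h.py <<'E'
O=np.array([.6566,.001]); A=np.radians(11.7); e=np.array([np.cos(A),np.sin(A)]); n=np.array([-e[1],e[0]])
def rk(p): p=np.asarray(p)[...,:2]-O; return np.stack([p@e,p@n],-1)
def st():
    s=sense(); r=rk(s["eef_pos"]); f=s["force"]
    print("t",s["t"],"tcp rack mm",(r*1000).round(1),"z",(s["eef_pos"][2]*1000).round(1),"yaw err",np.degrees((s["tool_rot"][2]-A)%(2*np.pi)-np.pi).round(2),"f along",(f[:2]@e).round(2),"lat",(f[:2]@n).round(2),"z",f[2].round(2),"w",round(s["width"],3))
    return s
E
python3 - <<'E'
from h import *
st()
for nm in("top","wrist"):
    im,d,W=cloud(nm)
    Z=W[...,2]; q=rk(W)*1000
    m=blue(im)&(Z>.07)&(abs(q[...,1])<100)&(abs(q[...,0])<80)&(Z<.085); print(nm,m.sum())
    h,b=np.histogram(q[m][:,1],np.arange(-90,90,3)); print(list(zip(b[:-1].astype(int).tolist(),h.tolist())) if m.sum() else "")
    m=blue(im)&(Z>.09)&(Z<.12)&(abs(q[...,1])<40)&(q[...,0]>-230)&(q[...,0]<-40); 
    if m.sum(): 
        P=q[m]; print("spare",m.sum(),np.percentile(P,[1,99],axis=0).round(1)); 
        for a in range(-220,-70,20):
            k=(P[:,0]>a)&(P[:,0]<a+20); 
            if k.sum()>4: print(a,k.sum(),np.percentile(P[k,1],[3,97]).round(1))
    cv2.imwrite(f"pics/{nm}3.png",cv2.resize(im[120:300,260:440],(560,560),interpolation=2) if nm=="top" else im)
E
```

```text
t 7.55 tcp rack mm [-180.3   -0.8] z 79.3 yaw err -0.02 f along 0.35 lat 0.21 z -1.39 w 0.296
top 1197
[(-90, 0), (-87, 0), (-84, 0), (-81, 0), (-78, 0), (-75, 0), (-72, 1), (-69, 31), (-66, 42), (-63, 30), (-60, 29), (-57, 28), (-54, 31), (-51, 30), (-48, 27), (-45, 45), (-42, 17), (-39, 13), (-36, 44), (-33, 28), (-30, 30), (-27, 29), (-24, 32), (-21, 31), (-18, 26), (-15, 38), (-12, 35), (-9, 0), (-6, 0), (-3, 0), (0, 0), (3, 1), (6, 0), (9, 33), (12, 35), (15, 30), (18, 30), (21, 30), (24, 29), (27, 29), (30, 33), (33, 40), (36, 0), (39, 0), (42, 28), (45, 37), (48, 30), (51, 28), (54, 30), (57, 30), (60, 30), (63, 30), (66, 43), (69, 4), (72, 0), (75, 0), (78, 0), (81, 0), (84, 0)]
spare 114 [[-113.8  -13.1]
 [ -76.1   11.7]]
-120 50 [-13.   10.6]
-100 57 [-10.7  10. ]
-80 7 [-4.8  2.3]
wrist 0

spare 3254 [[-205.   -14. ]
 [-145.7   12.8]]
-220 686 [-13.  12.]
-200 2127 [-13.6  12.4]
-180 83 [-13.5  12.3]
-160 358 [-13.8  12.2]
```

View pics/top3.png

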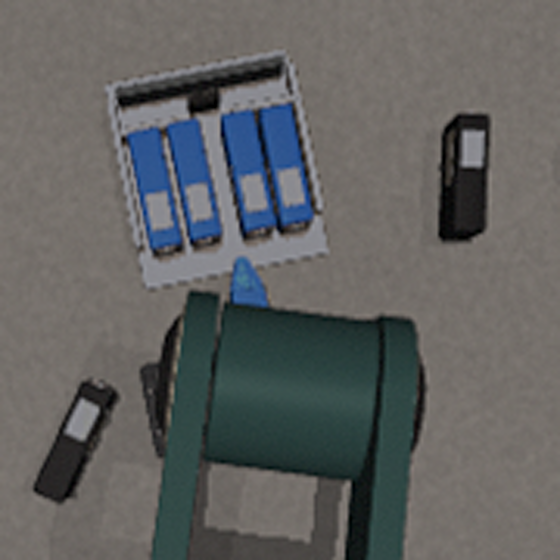

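The nose (picture 242,265) points straight at the gap (225,215). I'll lower it and begin the insertion.

>>> move_arm(deltas=[0, 0, 0.1, 0.7, 0, 0, 0, 0, 0, 0, 0.7, 0, 0, 0, 0, 0, 0, 0.6, 0, 0, 0, 0, 0, 0, 0.2, 0, 0, 0, 0, -0.4, 0, 0, 0, 0, 0, 0, -0.4, 0, 0, 0, 0, 0, 0, -0.4, 0, 0, 0, 0, 0, 0, -0.4, 0, 0, 0, 0, 0, 0, -0.3, 0, 0, 0, 0, 0, 0, -0.3, 0, 0, 0, 0, 0, 0, -0.3, 0, 0, 0, 0, 0, 0, -0.3, 0, 0, 0, 0, 0, 0, -0.2, 0, 0, 0, 0, 0, 0, -0.2, 0, 0, 0, 0, 0, 0, -0.2, 0, 0, 0, 0, 0, 0, -0.2, 0, 0, 0, 0, 0, 0, -0.2, 0, 0, 0, 0, 0, 0, -0.2, 0, 0, 0, 0, 0])

```text
t: 9.45
eef_pos: [0.5194, -0.0268, 0.0576]
tool_rot: [3.142, -0.0, -2.938]
force: [-1.2, -0.1, -2.3]
width: 0.301
grip_force: 50.0
```

```bash
python3 -c "
from h import *
st()"
```

```text
t 9.45 tcp rack mm [-140.     0.6] z 57.6 yaw err -0.01 f along -1.15 lat 0.17 z -2.3 w 0.301
```

>>> move_arm(deltas=[0, -0.2, 0, 0, 0, 0, 0, 0, -0.2, 0, 0, 0, 0, 0, 0, -0.2, 0, 0, 0, 0, 0, 0, -0.2, 0, 0, 0, 0, 0, 0, -0.2, 0, 0, 0, 0, 0, 0, -0.2, 0, 0, 0, 0, 0, 0, -0.2, 0, 0, 0, 0, 0, 0, -0.2, 0, 0, 0, 0, 0, 0, -0.2, 0, 0, 0, 0, 0, 0, -0.2, 0, 0, 0, 0, 0])

```text
t: 10.45
eef_pos: [0.5391, -0.0227, 0.0576]
tool_rot: [-3.142, -0.0, -2.938]
force: [-2.5, -1.5, -1.8]
width: 0.294
grip_force: 50.0
```

```bash
python3 -c "
from h import *
st()"
```

```text
t 10.45 tcp rack mm [-119.9    0.6] z 57.6 yaw err -0.01 f along -2.75 lat -1.01 z -1.79 w 0.294
```

>>> move_arm(deltas=[0, -0.2, 0, 0, 0, 0, 0, 0, -0.2, 0, 0, 0, 0, 0, 0, -0.2, 0, 0, 0, 0, 0, 0, -0.2, 0, 0, 0, 0, 0, 0, -0.2, 0, 0, 0, 0, 0, 0, -0.2, 0, 0, 0, 0, 0, 0, -0.2, 0, 0, 0, 0, 0, 0, -0.2, 0, 0, 0, 0, 0, 0, -0.2, 0, 0, 0, 0, 0, 0, -0.2, 0, 0, 0, 0, 0, 0, -0.2, 0, 0, 0, 0, 0, 0, -0.2, 0, 0, 0, 0, 0, 0, -0.2, 0, 0, 0, 0, 0])

```text
t: 11.75
eef_pos: [0.5645, -0.0174, 0.0576]
tool_rot: [-3.142, -0.0, -2.938]
force: [-4.2, -1.9, -2.1]
width: 0.298
grip_force: 50.0
```

```bash
python3 - <<'E'
from h import *
st()
im,d,W=cloud("top"); Z=W[...,2]; q=rk(W)*1000
m=blue(im)&(Z>.065)&(abs(q[...,1])<100)&(abs(q[...,0])<90)&(Z<.09); 
h,b=np.histogram(q[m][:,1],np.arange(-78,78,3)); print(list(zip(b[:-1].astype(int).tolist(),h.tolist())))
E
```

```text
t 11.75 tcp rack mm [-93.9   0.6] z 57.6 yaw err -0.01 f along -4.53 lat -1.03 z -2.14 w 0.298
[(-78, 0), (-75, 0), (-72, 6), (-69, 24), (-66, 27), (-63, 21), (-60, 24), (-57, 23), (-54, 24), (-51, 22), (-48, 27), (-45, 27), (-42, 12), (-39, 20), (-36, 23), (-33, 23), (-30, 24), (-27, 25), (-24, 21), (-21, 25), (-18, 24), (-15, 25), (-12, 5), (-9, 2), (-6, 3), (-3, 5), (0, 5), (3, 4), (6, 0), (9, 3), (12, 15), (15, 19), (18, 20), (21, 19), (24, 19), (27, 15), (30, 15), (33, 15), (36, 6), (39, 0), (42, 10), (45, 11), (48, 11), (51, 11), (54, 16), (57, 16), (60, 21), (63, 22), (66, 23), (69, 8), (72, 0)]
```

>>> move_arm(deltas=[0, -0.2, 0, 0, 0, 0, 0, 0, -0.2, 0, 0, 0, 0, 0, 0, -0.2, 0, 0, 0, 0, 0, 0, -0.2, 0, 0, 0, 0, 0, 0, -0.2, 0, 0, 0, 0, 0, 0, -0.2, 0, 0, 0, 0, 0, 0, -0.2, 0, 0, 0, 0, 0, 0, -0.2, 0, 0, 0, 0, 0, 0, -0.2, 0, 0, 0, 0, 0])

```text
t: 12.7
eef_pos: [0.5822, -0.0138, 0.0576]
tool_rot: [-3.142, -0.0, -2.938]
force: [-4.5, -2.3, -1.9]
width: 0.301
grip_force: 50.0
```

```bash
python3 -c "
from h import *
st()"
```

```text
t 12.7 tcp rack mm [-75.8   0.6] z 57.6 yaw err -0.01 f along -4.85 lat -1.34 z -1.85 w 0.301
```

Gripped insertion is far enough, with the spare's centre at -36 mm and the fingers short of the neighbours. I'll set it down, release, retreat, close the fingers and come down behind the panel.

>>> move_arm(deltas=[0, 0, 0, 0.1, 0, 0, 0, 0, 0, 0, 0.08, 0, 0, 0, 0.55, 0, 0, 0, 0, 0, 0, 0.55, 0, 0, 0, 0, 0, 0, 0.55, 0, 0, 0, 0, 0, 0, 0.55, 0, 0, 0, 0, 0, 0, 0.55, 0, 0, 0, 0, 0, 0, 0.55, 0, 0, -1, 0, 0, 0, 0.55, 0, 0, -3, 0, 0, 0, 0.55, 0, 0, -3.5, 0, 0, 0, 0, 2.5, 0, 0, 0, 0, 0, 0, 2.7, 0, 0, 0, 0, 0, 0, 0, 0, 0, 0, 0, 0, 0, 0, 0, 0, 0, 0, 0, 0, 0, 0, 0, 0, 0, 0, 0, 0, 0, 0, 0, 0, 0, 0, 0, 0, 0, 0, 0, 0])

```text
t: 14.4
eef_pos: [0.5315, -0.0242, 0.1307]
tool_rot: [3.141, -0.0, -2.937]
force: [0.0, -0.1, 0.5]
width: 0.02
grip_force: 0.0
```

```bash
python3 - <<'E'
from h import *
st()
im,d,W=cloud("top"); cv2.imwrite("pics/top4.png",cv2.resize(im[120:300,260:440],(560,560),interpolation=2))
im,d,W=cloud("wrist"); cv2.imwrite("pics/w4.png",im)
q=rk(W)*1000; Z=W[...,2]
m=blue(im)&(Z>.068)&(Z<.085); P=q[m]; k=abs(P[:,1])<11; print("spare rear x",np.percentile(P[k,0],[1,3,10]) if k.any() else None, "top z",np.median(Z[m]))
E
```

```text
t 14.4 tcp rack mm [-127.6    0.7] z 130.7 yaw err -0.0 f along -0.01 lat -0.07 z 0.47 w 0.02
spare rear x [-98.10698434 -96.89319157 -91.93540072] top z 0.07631620435747352
```

View pics/w4.png

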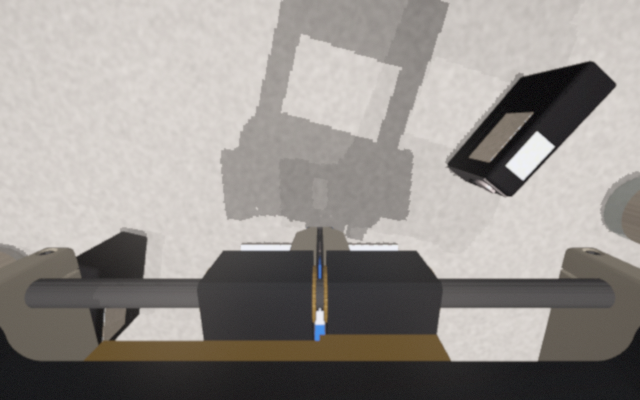

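The fingers are shut at (320,240) above the bench behind the panel, and the spare stands on the floor with its top at 76 mm. I'll go down and approach the panel.

>>> move_arm(deltas=[0, 0, 0, 3.5, 0, 0, 0, 0, 0, 0, 3.5, 0, 0, 0, 0, 0, 0, 2.3, 0, 0, 0, 0, 0, 0, 0, 0, 0, 0, 0, -0.4, 0, 0, 0, 0, 0, 0, -0.4, 0, 0, 0, 0, 0, 0, -0.2, 0, 0, 0, 0, 0, 0, -0.1, 0, 0, 0, 0, 0, 0, -0.1, 0, 0, 0, 0, 0, 0, -0.1, 0, 0, 0, 0, 0, 0, -0.1, 0, 0, 0, 0, 0, 0, -0.1, 0, 0, 0, 0, 0, 0, -0.1, 0, 0, 0, 0, 0, 0, -0.1, 0, 0, 0, 0, 0])

```text
t: 15.9
eef_pos: [0.5478, -0.0209, 0.0378]
tool_rot: [3.142, -0.0, -2.938]
force: [0.5, 0.4, -0.2]
width: 0.003
grip_force: 0.0
```

```bash
python3 -c "
from h import *
st()"
```

```text
t 15.9 tcp rack mm [-111.     0.6] z 37.8 yaw err -0.01 f along 0.54 lat 0.27 z -0.25 w 0.003
```

>>> move_arm(deltas=[0, -0.1, 0, 0, 0, 0, 0, 0, -0.1, 0, 0, 0, 0, 0, 0, -0.1, 0, 0, 0, 0, 0, 0, -0.1, 0, 0, 0, 0, 0, 0, -0.1, 0, 0, 0, 0, 0, 0, -0.1, 0, 0, 0, 0, 0, 0, -0.1, 0, 0, 0, 0, 0, 0, -0.1, 0, 0, 0, 0, 0, 0, -0.1, 0, 0, 0, 0, 0, 0, -0.1, 0, 0, 0, 0, 0])

```text
t: 16.9
eef_pos: [0.5571, -0.0191, 0.0379]
tool_rot: [-3.141, -0.002, -2.938]
force: [-9.3, -2.9, 7.2]
width: 0.008
grip_force: 5.0
```

```bash
python3 -c "
from h import *
st()"
```

```text
t 16.9 tcp rack mm [-101.5    0.5] z 37.9 yaw err -0.02 f along -9.72 lat -0.91 z 7.24 w 0.008
```

```bash
python3 - <<'E'
from h import *
s=st(); print(s["wrist_torque"])
for nm in("wrist","scene","top"):
    im,d,W=cloud(nm); q=rk(W)*1000; Z=W[...,2]*1000
    print(nm)
    m=blue(im)&(Z>66)&(Z<90)&(abs(q[...,1])<90)&(q[...,0]>-130)&(q[...,0]<80)
    for lo,hi,l in((-12,11,"sp"),(15,35,"b"),(-38,-18,"c")):
        P=q[m];k=(P[:,1]>lo)&(P[:,1]<hi)
        if k.sum()>20:
            x=P[k,0];z=Z[m][k]; print(l,k.sum(),np.percentile(x,[1,99]).round(1),"y",np.percentile(P[k,1],[2,98]).round(1),"z",z.mean().round(1),"pitch mrad",(1000*np.polyfit(x,z,1)[0]).round(1))
    g=(abs(q[...,1])<10)&(q[...,0]>-120)&(q[...,0]<-85)&(Z>20)&(Z<100); print("panel region",g.sum())
E
```

```text
t 16.9 tcp rack mm [-101.5    0.5] z 37.9 yaw err -0.02 f along -9.72 lat -0.91 z 7.24 w 0.008
[-0.31014665  1.17160544 -0.03197537]
wrist
sp 149 [-93.  -81.7] y [-0.6  2.5] z 75.9 pitch mrad 31.0
panel region 1129
scene
sp 221 [-83.1  39.1] y [-11.1  10.5] z 75.8 pitch mrad -15.6
b 177 [-84.3  50.1] y [15.2 34.6] z 75.9 pitch mrad -0.6
c 155 [-51.4  50.2] y [-37.7 -18.4] z 75.8 pitch mrad -14.4
panel region 1
top
sp 149 [-14.4  36.2] y [-11.4  10.4] z 76.0 pitch mrad -9.4
b 153 [-5.7 47.3] y [15.3 34.5] z 76.0 pitch mrad 23.6
c 160 [-4.8 48.1] y [-37.5 -18.3] z 76.1 pitch mrad 2.7
panel region 0
```

>>> move_arm(deltas=[0, -0.1, 0, 0, 0, 0, 0, 0, -0.1, 0, 0, 0, 0, 0, 0, -0.1, 0, 0, 0, 0, 0, 0, -0.1, 0, 0, 0, 0, 0, 0, -0.1, 0, 0, 0, 0, 0, 0, -0.1, 0, 0, 0, 0, 0])

```text
t: 17.65
eef_pos: [0.5631, -0.0178, 0.0379]
tool_rot: [3.142, -0.001, -2.938]
force: [-8.4, -1.9, 5.9]
width: 0.006
grip_force: 4.0
```

```bash
python3 -c "
from h import *
print(st()['wrist_torque'])"
```

```text
t 17.65 tcp rack mm [-95.4   0.6] z 37.9 yaw err -0.01 f along -8.63 lat -0.18 z 5.87 w 0.006
[-0.13108717  1.01432221  0.01685466]
```

>>> move_arm(deltas=[0, -0.1, 0, 0, 0, 0, 0, 0, -0.1, 0, 0, 0, 0, 0, 0, -0.1, 0, 0, 0, 0, 0, 0, -0.1, 0, 0, 0, 0, 0, 0, -0.1, 0, 0, 0, 0, 0, 0, -0.1, 0, 0, 0, 0, 0, 0, -0.1, 0, 0, 0, 0, 0])

```text
t: 18.35
eef_pos: [0.5698, -0.0164, 0.0379]
tool_rot: [3.142, -0.002, -2.938]
force: [-10.3, -1.9, 6.5]
width: 0.004
grip_force: 4.9
```

```bash
python3 - <<'E'
from h import *
st()
im,d,W=cloud("wrist"); q=rk(W)*1000; Z=W[...,2]*1000
m=blue(im)&(Z>66)&(Z<90)&(abs(q[...,1])<10)&(q[...,0]>-130)&(q[...,0]<80)
P=q[m]; print(len(P),np.percentile(P[:,0],[1,99]))
E
```

```text
t 18.35 tcp rack mm [-88.5   0.6] z 37.9 yaw err -0.01 f along -10.45 lat 0.23 z 6.47 w 0.004
148 [-79.81634139 -68.96343971]
```

>>> move_arm(deltas=[0, 0.3, 0, 0, 0, 0, 0, 0, 0, 0, -0.8, 0, 0, 0, 0, -0.15, 0, 0, 0, 0, 0, 0, -0.1, 0, 0, 0, 0, 0, 0, -0.1, 0, 0, 0, 0, 0, 0, -0.1, 0, 0, 0, 0, 0, 0, -0.1, 0, 0, 0, 0, 0])

```text
t: 19.1
eef_pos: [0.5723, -0.0159, 0.0461]
tool_rot: [-3.141, -0.002, -2.938]
force: [-9.7, -1.4, 8.5]
width: 0.006
grip_force: 5.5
```

```bash
python3 -c "
from h import *
print(st()['wrist_torque'])"
```

```text
t 19.1 tcp rack mm [-86.    0.5] z 46.1 yaw err -0.01 f along -9.76 lat 0.56 z 8.49 w 0.006
[-0.3454695   1.43680857 -0.03816998]
```

The upward drag suggests contact at the panel's top edge. I'll back off and tilt the tool 4° so the fingertips lead and push low.

>>> move_arm(deltas=[0, 0.6, 0, 0, 0, 0, 0, 0, 0, 0, -0.4, 0, -4, 0, 0, 0, 0, 0, 0, 0, 0, 0, -0.2, 0, 0.014, 0, 0, 0, 0, -0.1, 0, 0.007, 0, 0, 0, 0, -0.1, 0, 0.007, 0, 0, 0, 0, -0.1, 0, 0.007, 0, 0, 0, 0, 0, 0, 0, 0, 0, 0])

```text
t: 19.9
eef_pos: [0.5714, -0.016, 0.0497]
tool_rot: [3.141, 0.067, -2.937]
force: [-7.2, -1.0, 5.3]
width: 0.004
grip_force: 3.5
```

```bash
python3 -c "
from h import *
s=st(); print(s['wrist_torque'],s['tool_rot'])"
```

```text
t 19.9 tcp rack mm [-86.8   0.6] z 49.7 yaw err -0.0 f along -7.29 lat 0.46 z 5.33 w 0.004
[-0.21993222  1.13082187 -0.00903054] [ 3.14142944  0.06739202 -2.93745364]
```

>>> move_arm(deltas=[0, -0.1, 0, 0.007, 0, 0, 0, 0, -0.1, 0, 0.007, 0, 0, 0, 0, -0.1, 0, 0.007, 0, 0, 0])

```text
t: 20.2
eef_pos: [0.5743, -0.0154, 0.0496]
tool_rot: [3.141, 0.067, -2.938]
force: [-8.3, -1.8, 6.2]
width: 0.005
grip_force: 4.1
```

```bash
python3 -c "
from h import *
s=st(); print(s['wrist_torque'])"
```

```text
t 20.2 tcp rack mm [-84.    0.6] z 49.6 yaw err -0.01 f along -8.47 lat -0.07 z 6.17 w 0.005
[-0.17566405  1.42288664 -0.00819642]
```

>>> move_arm(deltas=[0, -0.1, 0, 0.007, 0, 0, 0, 0, -0.1, 0, 0.007, 0, 0, 0])

```text
t: 20.4
eef_pos: [0.5763, -0.015, 0.0496]
tool_rot: [3.141, 0.067, -2.937]
force: [-8.7, -0.5, 6.3]
width: 0.002
grip_force: 3.9
```

```bash
python3 - <<'E'
from h import *
st()
im,d,W=cloud("wrist"); q=rk(W)*1000; Z=W[...,2]*1000
m=blue(im)&(Z>66)&(Z<90)&(abs(q[...,1])<10)&(q[...,0]>-130)&(q[...,0]<80)
P=q[m]; print(len(P),np.percentile(P[:,0],[1,99]),Z[m].mean())
E
```

```text
t 20.4 tcp rack mm [-81.9   0.6] z 49.6 yaw err -0.01 f along -8.58 lat 1.27 z 6.26 w 0.002
170 [-69.12105308 -51.24674151] 76.03317175861602
```

>>> move_arm(deltas=[0, -0.1, 0, 0.007, 0, 0, 0, 0, -0.05, 0, 0.003, 0, 0, 0])

```text
t: 20.65
eef_pos: [0.5778, -0.0147, 0.0497]
tool_rot: [3.141, 0.067, -2.938]
force: [-7.8, -1.4, 6.3]
width: 0.004
grip_force: 3.8
```

>>> move_arm(deltas=[0, -0.1, 0, 0.007, 0, 0, 0, 0, 0, 0, 0, 0, 0, 0])

```text
t: 20.85
eef_pos: [0.5788, -0.0145, 0.0496]
tool_rot: [3.142, 0.068, -2.937]
force: [-5.4, -0.9, 4.8]
width: 0.006
grip_force: 3.1
```

>>> move_arm(deltas=[0, -0.1, 0, 0.007, 0, 0, 0, 0, 0, 0, 0, 0, 0, 0])

```text
t: 21.05
eef_pos: [0.5798, -0.0142, 0.0497]
tool_rot: [3.142, 0.068, -2.937]
force: [-5.8, -1.1, 4.0]
width: 0.001
grip_force: 3.0
```

>>> move_arm(deltas=[0, -0.1, 0, 0.007, 0, 0, 0, 0, 0, 0, 0, 0, 0, 0])

```text
t: 21.25
eef_pos: [0.5809, -0.0141, 0.0497]
tool_rot: [3.142, 0.068, -2.937]
force: [-5.9, -0.6, 4.7]
width: 0.006
grip_force: 3.0
```

>>> move_arm(deltas=[0, -0.1, 0, 0.007, 0, 0, 0, 0, 0, 0, 0, 0, 0, 0])

```text
t: 21.45
eef_pos: [0.5817, -0.0139, 0.0496]
tool_rot: [3.142, 0.067, -2.937]
force: [-6.8, -1.5, 5.6]
width: 0.008
grip_force: 3.9
```

>>> move_arm(deltas=[0, -0.1, 0, 0.007, 0, 0, 0, 0, 0, 0, 0, 0, 0, 0])

```text
t: 21.65
eef_pos: [0.5824, -0.0138, 0.0496]
tool_rot: [3.141, 0.067, -2.937]
force: [-10.6, -1.7, 7.6]
width: 0.003
grip_force: 5.6
```

>>> move_arm(deltas=[0, -0.1, 0, 0.007, 0, 0, 0, 0, 0, 0, 0, 0, 0, 0])

```text
t: 21.85
eef_pos: [0.5831, -0.0136, 0.0497]
tool_rot: [3.141, 0.066, -2.937]
force: [-14.9, -2.8, 8.9]
width: 0.006
grip_force: 7.4
```

```bash
python3 - <<'E'
from h import *
st()
im,d,W=cloud("wrist"); q=rk(W)*1000; Z=W[...,2]*1000
m=blue(im)&(Z>66)&(Z<90)&(abs(q[...,1])<10)&(q[...,0]>-130)&(q[...,0]<80)
P=q[m]; print(len(P),np.percentile(P[:,0],[1,99]),Z[m].mean())
E
```

```text
t 21.85 tcp rack mm [-74.9   0.6] z 49.7 yaw err -0.01 f along -15.19 lat 0.28 z 8.92 w 0.006
169 [-62.40789406 -44.61833227] 76.0781004066541
```

>>> move_arm(deltas=[0, -0.05, 0, 0.003, 0, 0, 0, 0, 0, 0, 0, 0, 0, 0, 0, 0, 0, 0, 0, 0, 0, 0, 0, 0, 0, 0, 0, 0])

```text
t: 22.3
eef_pos: [0.5834, -0.0136, 0.0496]
tool_rot: [3.141, 0.065, -2.937]
force: [-15.8, -2.6, 11.5]
width: 0.005
grip_force: 8.6
```

>>> move_arm(deltas=[0, -0.08, 0, 0.005, 0, 0, 0, 0, 0, 0, 0, 0, 0, 0, 0, 0, 0, 0, 0, 0, 0, 0, 0, 0, 0, 0, 0, 0])

```text
t: 22.7
eef_pos: [0.584, -0.0135, 0.0497]
tool_rot: [3.141, 0.065, -2.937]
force: [-19.2, -3.9, 12.1]
width: 0.005
grip_force: 9.7
```

The push rises at about 3–5 N per mm and stands about 13 N above the friction level, so the spare is home. I'll back off slowly and check.

>>> move_arm(deltas=[0, 0.1, 0, -0.007, 0, 0, 0, 0, 0.1, 0, -0.007, 0, 0, 0, 0, 0.2, 0, -0.014, 0, 0, 0, 0, 0.5, 0, 0, 0, 0, 0, 0, 1.5, 0, 0, 0, 0, 0, 0, 2, 0, 0, 0, 0, 0, 0, 2, 0, 0, 0, 0, 0, 0, 0, 0, -4, 0, 4, 0, 0, 3, 0, -4, 0, 0, 0, 0, 4, 0, -4, 0, 0, 0, 0, 4, 0, -4, 0, 0, 0, 0, 4, 0, -4, 0, 0, 0, 0, 0, 0, 0, 0, 0, 0, 0, 0, 0, 0, 0, 0, 0])

```text
t: 24.1
eef_pos: [0.3867, -0.0544, 0.2324]
tool_rot: [-3.14, 0.003, -2.938]
force: [0.6, 0.8, 0.1]
width: 0.004
grip_force: 0.0
```

```bash
python3 - <<'E'
from h import *
st()
im,d,W=cloud("top"); cv2.imwrite("pics/top9.png",cv2.resize(im[120:230,270:380],(560,560),interpolation=2))
q=rk(W)*1000; Z=W[...,2]*1000
m=blue(im)&(Z>66)&(Z<90)&(abs(q[...,1])<90)&(q[...,0]>-130)&(q[...,0]<90)
P=q[m]
for l,lo,hi in(("a",45,75),("b",15,40),("sp",-13,13),("c",-40,-15),("d",-75,-43)):
    k=(P[:,1]>lo)&(P[:,1]<hi); x,y=P[k].T; z=Z[m][k]; i=np.polyfit(x,z,1)[0]; r=cv2.minAreaRect(P[k].astype(np.float32))
    print(l,k.sum(),"x",np.percentile(x,[1,99]).round(1),"y",np.percentile(y,[2,98]).round(1),"z",np.median(z).round(1),"pitch",i.round(3),"yaw rect",round(r[2],1))
E
```

```text
t 24.1 tcp rack mm [-275.5    0.5] z 232.4 yaw err -0.05 f along 0.8 lat 0.66 z 0.11 w 0.004
a 298 x [-50.1  45.9] y [45.5 71.8] z 75.9 pitch 0.004 yaw rect 89.8
b 259 x [-48.6  47. ] y [15.8 39.5] z 76.0 pitch 0.004 yaw rect 89.9
sp 372 x [-64.   61.7] y [-12.4  12.6] z 75.9 pitch 0.002 yaw rect 90.0
c 271 x [-48.6  48.5] y [-39.5 -15.8] z 75.6 pitch 0.005 yaw rect 0.1
d 312 x [-52.3  44.2] y [-69.9 -43.5] z 75.7 pitch 0.012 yaw rect 0.2
```

View pics/top9.png

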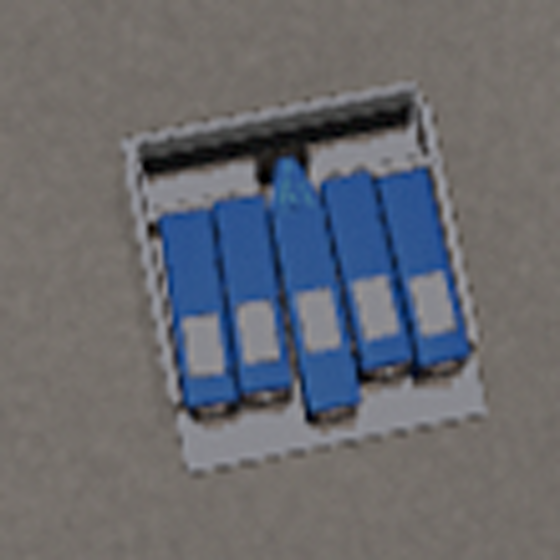

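The picture shows the spare at (318,290) between its neighbours, its nose through the fence opening at (290,165). All five modules are upright and square, and the arm is clear. I'm handing in.

```bash
python3 -c "
from h import *
print(arm.sign_off())"
```

```text
the job is handed in; nothing more can be done
None
```

The spare is in the gap and was pushed gently against the springy stop until it pushed back (about 20 N total, roughly 3 mm estimated), then released; all five modules stand upright, the bottle, jar and steel box were not touched, and the job was handed in at about 24 s with no verdict returned.

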